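# Slide the gel tank home into its bay

## Robot

A 6-joint arm with a two-finger parallel gripper is mounted at the origin on the work surface. World frame = base frame: x ahead of the robot, y to its left, z up, the work surface at z = 0. Lengths are in mm, angles in rad, forces in N, time in s.
With the tool pointing down it reaches from about 300 to 775 mm from the base axis. Payload 14.6 kg.
Tool frame: the origin (TCP) lies between the finger pads; the fingertips stand 25 mm ahead of it and the grasp point (between the pads) lies 6 mm ahead of it; z points along the fingers, y is the line along which they close (so a half turn about z gives the same grasp; the last joint's range is limited). The gripper opens to 94 mm and grips with 3 to 60 N. Pads are 16 mm wide; open, the fingers measure 119 mm over their backs; the gripper's body (75 mm by 177 mm) begins 78 mm behind the grasp point.
Start: joints at [-1.362, 0.3, 1.521, -0, 1.321, -0.067], TCP at [149.767, -529.206, 230.446] pointing down, gripper open.
Joint ranges: [-3.03, 3.03], [-0.79, 2.21], [0.23, 2.52], [-1.04, 4.18], [0, 3.07], [-2.55, 2.55]. Speed limits (rad/s): [2.22, 2.22, 2.57, 3.14, 3.14, 3.14].

## Interface

Orientations are given as [roll, pitch, yaw] about the fixed x, y, z axes, in that order (R = Rz(yaw) Ry(pitch) Rx(roll)).
In Python, from cell import manip gives the robot as it stands. The module is installed in compiled form; this text tells all that it offers.
- The arm moves only by the tool step_arm, never from a script. Its argument "series" is one flat list of numbers, 5 for each row, row after row: the shift along the world's x, y, z in mm, then the turn about the world's z in rad, then the closure, from 0 (fully open) to 1 (shut). In form: [dx, dy, dz, spin, jaw, dx, dy, dz, spin, jaw, ...]. A call has 1 to 20 rows; each row shifts and turns the commanded pose from where the row before left it; what a row does not reach is not made up. A row lasts 1/8 s, in which the tool goes at most 62.5 mm and 10.7 degrees, less where a joint would pass 70% of its speed; a pose out of reach is approached as far as the arm can. A call is refused whole if a number of a shift passes 62.5 or a number of a turn 0.188, either way. A call with a gripper value outside its range is refused whole. The fingers move at their own pace and stop on an object; "squeeze" is the grip in N (left out, the last holds). Time passes only in rows, so rows that do not move let the fingers close. It gives the time, the measured TCP pose, the force, the opening and the grip force at its end, in the units of the state.
- manip.read_state(): the state, without advancing time (a new reading comes with each control period).
- manip.camera(name): name is "scene" or "top" or "wrist"; returns (picture, depth): 480x640x3 uint8, blue, green, red; 480x640 float32, mm along the optical axis (not along the pixel's ray), 0 where there is no reading.
- manip.camera_info(name): a dict with "fovy" (degrees; the focal length in pixels is half the picture's height over the tangent of half this angle, whatever the lens; pixels are square), "cx", "cy" (the principal point, pixels), "eye" and "orientation" of the camera in the world. Camera axes: x right, y down, z forward; pixel columns grow to the right and rows downward; lengths in mm; the calibration is good to about 2 mm. A picture is of the moment at which its call begins: read the wrist's pose just before it. camera_info takes no time and is no camera call; for the wrist camera it gives the pose at the moment of the call.
- manip.sign_off(): hands the job in; it is judged then, once.
The state is a dict: "clock": time; "joints": joint angles; "qd": joint speeds; "effort": joint torques, N m; "eef_pos": TCP position; "eef_rot": TCP orientation; "wrist_force": force on the tool from outside, world axes, zero at the start; "moment": the same for the moment, N m; "finger_gap": finger opening in mm; "finger_force": force on a finger pad.
Only numpy, scipy, OpenCV 4.12 (cv2) and the standard library are available. Lean on these libraries where they do the work, as an engineer would, in place of code of your own. Each camera call takes 0.05 s, during which the arm holds its last target. There are 200 camera calls.

## Task

One tall gel tank is already parked in its bay. Push the other tank, which stands alone on the open bench, across the bench into the empty bay until it is squarely against the back stop, pushing low near its foot so that it slides upright and never tips. Only push it, never lift it, and leave the parked tank and everything else on the bench undisturbed.

Things in the scene. Friction and masses are not known exactly. Their poses are not given: they have to be found in the camera images.
- tank: the gel tank to move, alone on the open bench on the robot's side of the bays: clear acrylic box, dark green and white inside, two brass posts on top; 92 (x) x 130 (y) x 180 mm tall, flat upright faces, posts to 214 mm. About 1.3 kg; bench friction about 0.6: pushed more than about 65 mm up, it tips. Origin at the centre of its underside; z up; x roughly towards the bays
- bay: the empty bay, fixed: low aluminium U, open towards the robot, no floor. Back stop 40 mm high, near face at x = 46 mm; side rails 30 mm high, inner faces at y = +-74 mm, x = -30 to 46 mm; then flared lead-ins out to x = -60, y = +-88 mm. Origin on the bench where the centre of a tank fully home stands; x points to the back stop, z up
- bay_full: the identical other bay, beside the first, left or right of it, occupied. Same origin and axes
- twin: the identical tank already home in the other bay; leave alone. Origin as for the tank
- tip_box: grey pipette tip box 75 x 55 x 50 mm (62 mm with the tips), loose on the bench in front of the occupied bay; leave alone. Origin at the centre of its underside
- reagent: glass bottle with a blue cap, 70 mm across, 160 mm tall, off to the left; leave alone. Origin at the centre of its underside
- yellow_bottle: yellow bottle, 80 mm across, 170 mm tall, behind the bays, on the right; leave alone. Origin at the centre of its underside
- jug: translucent measuring jug, 110 mm across plus handle, 150 mm tall, off to the right; leave alone. Origin at the centre of its underside
- pipette: white and blue hand pipette lying on the bench, 265 mm long (its x, from -135 to +130 mm), 25 mm thick, off to the left; leave alone. Origin on the bench under its middle
- casting_stand: red casting stand 100 x 160 x 100 mm behind the bays; leave alone. Origin at the centre of its underside

How it is judged (in metres and radians):
At the end, for the whole second after the job is handed in: The tank stands upright and at rest in the empty bay, between the rails, within 6 mm of touching the back stop and square to the bay within 0.08 rad (x of tank in the frame of bay between -0.006 and 0.006 m and y of tank in the frame of bay between -0.014 and 0.014 m and angle between the x axis of tank and the x axis of bay, either way round below 0.08 rad and angle between tank's own z axis and vertical below 0.04 rad and height (world z) of tank below 0.005 m and linear speed of tank below 0.01 m/s).
It fails at once if the tank was tipped by more than 0.2 rad (11 degrees) (angle between tank's own z axis and vertical above 0.2 rad).
It fails at once if the tank was lifted off the bench (its underside centre more than 12 mm up) (height (world z) of tank above 0.012 m).
It fails at once if the parked tank was disturbed (moved more than 12 mm) (distance of twin from where it was at the start of the episode above 0.012 m).
It fails at once if something else on the bench was disturbed (moved more than 20 mm) (distance of any of tip_box, reagent, yellow_bottle, jug, pipette, casting_stand from where it was at the start of the episode above 0.02 m).
It also fails if it takes over 72 s, if anything falls off the work surface, if the arm or the gripper's body presses on something with over 40 N, if the wrist force passes 120 N, or if a joint passes its speed limit or range.

## Working session

There is one attempt and no reset: what is moved stays moved. The work goes in short steps, Python scripts to look and compute and a tool call to move; the robot and the scene stay as the last step left them, time stands still between calls to the robot, and variables do not carry over. Pictures are saved under pics/ and viewed, at most 10 in all, crops included, and the job is handed in when it is done.

Besides the shell and the picture viewer there is one more tool, called after "Emit:" as name(argument=value, ...) on one line, values as JSON. step_arm: Moves the arm, as the interface text tells. Its arguments: {"type":"object","properties":{"series":{"type":"array"},"squeeze":{"type":"number"}},"required":["series"]}

```bash
mkdir -p pics; cat > h.py <<'E'
import numpy as np, cv2
from cell import manip
from scipy.spatial.transform import Rotation as R
def snap(n):
    i=manip.camera_info(n); p,d=manip.camera(n); return i,p,d
def cloud(i,d):
    f=240/np.tan(np.radians(i["fovy"])/2)
    o=np.array(i["orientation"],float)
    M=o if o.shape==(3,3) else R.from_euler('xyz',o).as_matrix()
    v,u=np.mgrid[:480,:640]
    P=np.stack([(u-i["cx"])/f*d,(v-i["cy"])/f*d,d],-1)
    return P@M.T+np.array(i["eye"])
E
python3 - <<'E'
from h import *
for n in("top","scene"):
    i,p,d=snap(n); print(n,i); cv2.imwrite(f"pics/{n}0.png",p); np.save(n+"_c.npy",cloud(i,d))
    c=cloud(i,d); print(np.percentile(c[d>0][:,2],[5,50,95]))
E
```

```text
top {'fovy': 42.38256527187307, 'cx': 314.3378210427513, 'cy': 243.73126983197278, 'eye': array([ 396.9702705 ,   21.65028847, 1703.68063475]), 'orientation': array([-3.01952849, -0.01246013, -1.55186107])}
[-749.25463251    1.38491449  499.01285451]
scene {'fovy': 48.55839128405641, 'cx': 319.212210959359, 'cy': 247.5191383947517, 'eye': array([ 790.38995928,  348.78870865, 1175.77861244]), 'orientation': array([-2.82350824,  0.00781171,  2.59378501])}
[-753.2802354    -0.77990366  273.85699314]
```

View pics/top0.png

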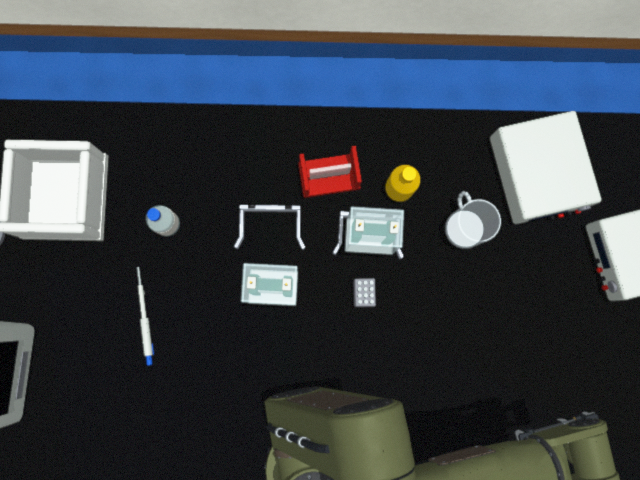

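View pics/scene0.png

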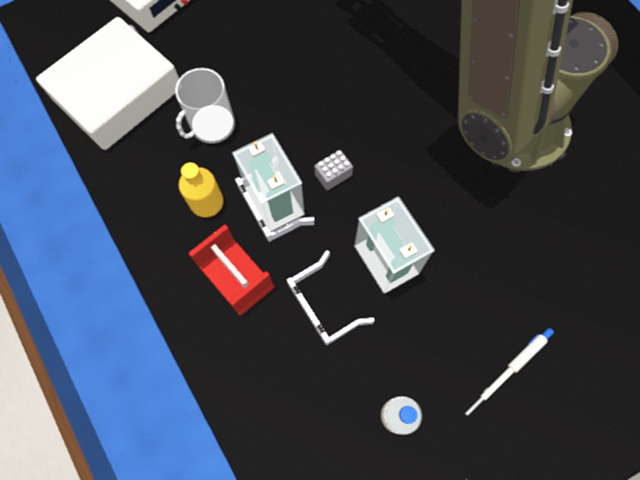

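The top view shows the empty bay's back stop from about (240,207) to (300,209) px and the lead-in ends at (237,247) and (303,247). The tank spans (242–298, 263–305), and the tip box is at (365,292). The scene view agrees with this layout.

```bash
python3 - <<'E'
from h import *
p=cv2.imread("pics/top0.png")
cv2.imwrite("pics/topc.png",cv2.resize(p[195:315,225:385],None,fx=5,fy=5,interpolation=cv2.INTER_CUBIC))
c=np.load("top_c.npy")
for nm,(u0,u1,v0,v1),zl,zh in [("tank",(235,305,255,312),150,200),("tankposts",(235,305,255,312),203,230),("bayStop",(232,310,200,216),28,50),("rails",(232,310,210,255),20,45),("twin",(340,410,200,262),150,200),("tip",(348,382,272,312),40,75)]:
    q=c[v0:v1,u0:u1].reshape(-1,3); q=q[(q[:,2]>zl)&(q[:,2]<zh)]
    if len(q)<8: print(nm,len(q)); continue
    r=cv2.minAreaRect(q[:,:2].astype(np.float32)); print(nm,len(q),q.mean(0).round(1),np.round(q.min(0)),np.round(q.max(0)),r, cv2.boxPoints(r).round().tolist())
E
```

```text
tank 2107 [483.8 115.7 182.7] [434.  48. 171.] [534. 184. 200.] ((484.2579040527344, 116.01264953613281), (134.25099182128906, 95.96135711669922), 88.07917785644531) [[434.0, 51.0], [530.0, 47.0], [534.0, 181.0], [439.0, 185.0]]
tankposts 10 [483.6 107.  213.9] [481.  70. 206.] [487. 160. 221.] ((483.7170715332031, 115.19525909423828), (89.44573211669922, 2.6989009380340576), 88.04264831542969) [[481.0, 71.0], [484.0, 70.0], [487.0, 160.0], [484.0, 160.0]]
bayStop 298 [698.1 130.2  39.8] [676.  48.  28.] [707. 210.  50.] ((692.5330810546875, 129.15464782714844), (28.074951171875, 161.83824157714844), 1.7094793319702148) [[676.0, 210.0], [681.0, 48.0], [709.0, 49.0], [704.0, 210.0]]
rails 259 [643.6 132.3  31. ] [590.  33.  20.] [696. 220.  44.] ((643.3787841796875, 127.18297576904297), (103.84552001953125, 187.39002990722656), 0.9395114183425903) [[590.0, 220.0], [593.0, 33.0], [697.0, 34.0], [694.0, 222.0]]
twin 2055 [ 629.5 -146.4  182.7] [ 580. -214.  151.] [682. -79. 200.] ((630.9502563476562, -146.92654418945312), (134.38902282714844, 96.9002456665039), 87.65736389160156) [[580.0, -212.0], [677.0, -216.0], [682.0, -82.0], [585.0, -78.0]]
tip 578 [ 473.5 -131.6   54.3] [ 436. -160.   40.] [ 511. -103.   72.] ((473.99468994140625, -132.39634704589844), (75.11149597167969, 55.58428192138672), 2.9033172130584717) [[435.0, -107.0], [438.0, -162.0], [513.0, -158.0], [510.0, -103.0]]
```

View pics/topc.png

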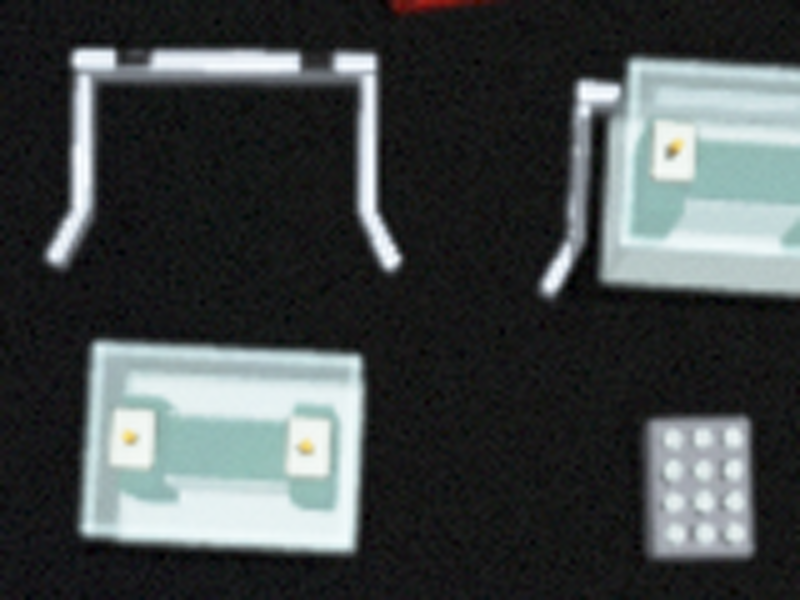

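The 5x crop shows the stop's outer corners at (72,50) and (378,54), the lead-in ends at (58,263) and (393,265), and the tank's top from (90,342) to (360,550). Next I compute the poses. I also check how the gripper is built, because its body must not touch the tank higher up than the fingers do.

```bash
python3 - <<'E'
from h import *
i=manip.camera_info("top"); f=240/np.tan(np.radians(i["fovy"])/2); M=R.from_euler('xyz',i["orientation"]).as_matrix()
def pt(u,v,z):
    u,v=225+(u+.5)/5-.5,195+(v+.5)/5-.5
    r=M@np.array([(u-i["cx"])/f,(v-i["cy"])/f,1]); e=np.array(i["eye"]); return (e+r*(z-e[2])/r[2])[:2].round(1)
for n,u,v,z in [("stopL",72,50,40),("stopR",378,54,40),("nearL",75,70,40),("nearR",375,75,40),("leadL",58,263,30),("leadR",393,265,30),("kneeLin",93,208,30),("kneeRin",359,208,30),("tFL",92,342,180),("tFR",362,354,180),("tBL",80,537,180),("tBR",356,551,180)]: print(n,pt(u,v,z))
s=manip.read_state(); print(s)
i,p,d=snap("wrist"); cv2.imwrite("pics/w0.png",p)
E
```

```text
stopL [704.6 212.1]
stopR [706.   45.3]
nearL [693.6 210.1]
nearR [694.3  46.7]
leadL [588.8 216.9]
leadR [591.4  34.8]
kneeLin [619.4 198.9]
kneeRin [622.4  54. ]
tFL [532.7 181.3]
tFR [529.5  48. ]
tBL [436.8 184. ]
tBR [432.6  48.8]
{'clock': 0.1, 'joints': array([-1.36161274e+00,  3.00449949e-01,  1.52149091e+00, -4.10781114e-06,
        1.32072650e+00, -6.66351376e-02]), 'qd': array([-0.00204595, -0.00124266, -0.00098706,  0.00057999, -0.00082174,
       -0.00021646]), 'effort': array([ 4.14485726e-05, -5.32644618e+01, -3.53284657e+01,  7.08971615e-02,
        2.34898907e-02, -6.33384502e-05]), 'eef_pos': array([ 149.71905204, -529.01644389,  229.93606992]), 'eef_rot': array([-3.14052008e+00, -6.75895039e-05,  2.75819707e-01]), 'wrist_force': array([ 0.78128426, -0.29044364,  0.1471746 ]), 'moment': array([-0.00984711,  0.03068838,  0.0148682 ]), 'finger_force': 0.0, 'finger_gap': 94.04299295565355}
```

Emit:
step_arm(series=[40, 40, 0, 0, 0, 40, 50, 0, 0, 0, 40, 50, 0, 0, 0, 40, 50, 0, 0, 0, 20, 60, 0, 0, 0, 0, 60, 0, 0, 0, 0, 60, 0, 0, 0, 0, 60, 0, 0, 0, 0, 60, 0, 0, 0, 0, 60, 0, 0, 0, 0, 50, 0, 0, 0, 0, 40, 0, 0, 0, 0, 0, 0, 0, 0])

```text
clock: 1.78
eef_pos: [326.3, 108.3, 230.3]
eef_rot: [-3.141, 0.0, 0.28]
wrist_force: [-0.7, -0.8, 0.3]
finger_gap: 94.0
finger_force: 0.0
```

```bash
python3 - <<'E'
from h import *
i,p,d=snap("scene"); c=cloud(i,d)
x,y,z=326,108,230
m=(abs(c[...,0]-x)<130)&(abs(c[...,1]-y)<130)&(c[...,2]>195)&(d>0)
# rotate into tool yaw
s=manip.read_state();a=s["eef_rot"][2];q=c[m]-s["eef_pos"]; 
t=np.c_[np.cos(a)*q[:,0]+np.sin(a)*q[:,1],-np.sin(a)*q[:,0]+np.cos(a)*q[:,1],q[:,2]]
for lo in range(-30,260,15):
    k=t[(t[:,2]>=lo)&(t[:,2]<lo+15)]
    if len(k)>5: print(lo,len(k),np.percentile(k[:,:2],[1,99],axis=0).round().tolist())
v,u=np.where(m);b=[u.min(),u.max(),v.min(),v.max()];print(b)
cv2.imwrite("pics/g1.png",cv2.resize(p[max(b[2]-40,0):b[3]+60,max(b[0]-60,0):b[1]+60],None,fx=2,fy=2)[:600,:800])
E
```

```text
-30 31 [[-5.0, -54.0], [12.0, 61.0]]
-15 50 [[-6.0, -56.0], [13.0, 62.0]]
0 65 [[-6.0, -56.0], [13.0, 62.0]]
15 59 [[-2.0, -56.0], [12.0, 61.0]]
30 32 [[-6.0, -55.0], [12.0, 61.0]]
45 8 [[-8.0, -50.0], [11.0, -46.0]]
60 14 [[-6.0, -74.0], [35.0, 81.0]]
75 373 [[-22.0, -76.0], [36.0, 82.0]]
90 416 [[-19.0, -81.0], [36.0, 87.0]]
105 1911 [[-31.0, -85.0], [36.0, 90.0]]
120 161 [[-9.0, -14.0], [26.0, 43.0]]
135 17 [[-13.0, -13.0], [27.0, 43.0]]
150 250 [[-3.0, -26.0], [38.0, 43.0]]
165 374 [[3.0, -33.0], [39.0, 39.0]]
180 184 [[9.0, -31.0], [36.0, 35.0]]
195 255 [[17.0, -26.0], [36.0, 31.0]]
210 134 [[22.0, -40.0], [38.0, 55.0]]
225 389 [[-86.0, -50.0], [44.0, 63.0]]
240 855 [[-90.0, -53.0], [44.0, 63.0]]
255 1363 [[-100.0, -55.0], [42.0, 64.0]]
[np.int64(426), np.int64(604), np.int64(0), np.int64(207)]
```

View pics/g1.png

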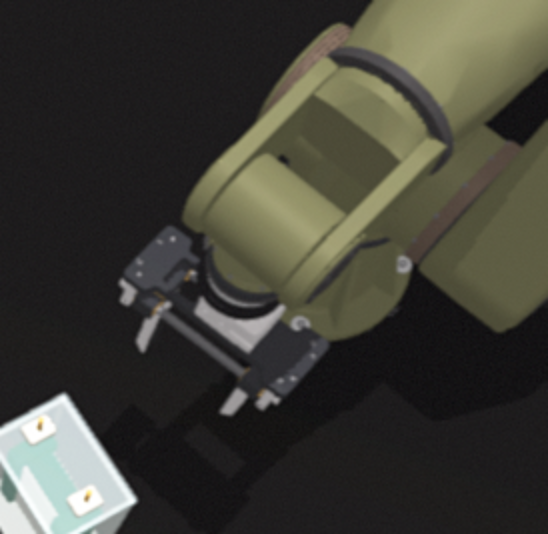

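The gripper body overhangs the fingers by about 29 mm along tool x, and it starts 97 mm above the tips. With the tool fixed pointing down, it would hit the 180 mm tank before any lower fingertip could. The lowest workable push is therefore:
- **Tips:** at about 85 mm.
- **Body:** about 2 mm above the rear edge of the tank's top, where it blocks tipping.
- **Fingers:** both open, which squares the tank as it is pushed.

I'll stage behind the tank and check the clearance.

Emit:
step_arm(series=[20, 4, 0, -0.09, 0, 20, 4, 0, -0.09, 0, 18, 0, 0, -0.085, 0, 0, 0, -30, 0, 0, 0, 0, -30, 0, 0, 0, 0, -30, 0, 0, 0, 0, -18, 0, 0, 0, 0, -8, 0, 0, 0, 0, 0, 0, 0, 0, 0, 0, 0, 0])

```text
clock: 3.08
eef_pos: [385.1, 114.3, 115.1]
eef_rot: [-3.141, -0.001, 0.01]
wrist_force: [-0.2, 0.2, -0.5]
finger_gap: 93.9
finger_force: 0.0
```

```bash
python3 - <<'E'
from h import *
s=manip.read_state(); print(s["eef_pos"],s["eef_rot"],s["wrist_force"])
i,p,d=snap("wrist"); print(i["eye"]-s["eef_pos"],i["orientation"]); cv2.imwrite("pics/w1.png",p)
E
```

```text
[385.05921991 114.31131605 115.12845508] [-3.14140319e+00 -1.08795064e-03  1.04554485e-02] [-0.1878494   0.15867767 -0.53430993]
[ 74.7448635    0.79510675 153.62488716] [ 2.87894628e+00  1.46359901e-03 -1.56042139e+00]
```

View pics/w1.png

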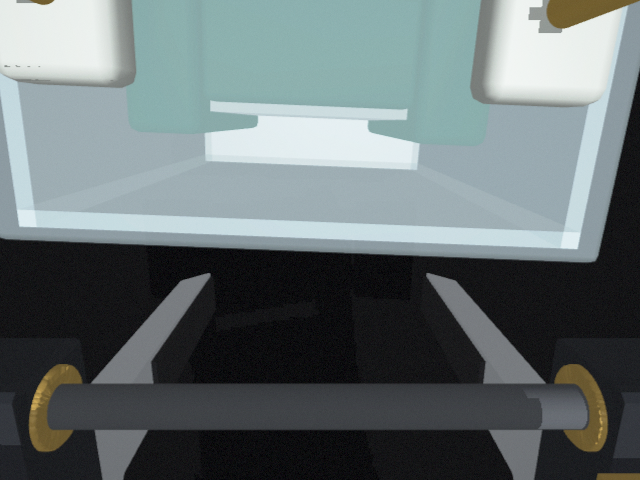

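The wrist view shows the tank's rear top edge running from (0,237) to (597,260), square to within about 0.04 rad. Both fingertips, at (210,275) and (430,275), lie inside its width. Next I advance and lower to the guard height.

Emit:
step_arm(series=[10, 2, 0, 0, 0, 10, 1, 0, 0, 0, 6, 0, 0, 0, 0, 0, 0, -2, 0, 0, 0, 0, -1, 0, 0, 0, 0, -1, 0, 0, 0, 0, 0, 0, 0, 0, 0, 0, 0, 0])

```text
clock: 4.12
eef_pos: [410.6, 117.5, 110.5]
eef_rot: [-3.142, -0.0, 0.011]
wrist_force: [0.4, -0.7, 0.5]
finger_gap: 93.6
finger_force: 0.0
```

Emit:
step_arm(series=[3, 0, 0, 0, 0, 3, 0, 0, 0, 0, 3, 0, 0, 0, 0, 2, 0, 0, 0, 0, 2, 0, 0, 0, 0, 2, 0, 0, 0, 0, 2, 0, 0, 0, 0, 2, 0, 0, 0, 0, 2, 0, 0, 0, 0, 2, 0, 0, 0, 0, 2, 0, 0, 0, 0, 2, 0, 0, 0, 0, 0, 0, 0, 0, 0])

```text
clock: 5.75
eef_pos: [435.7, 117.2, 110.1]
eef_rot: [3.141, 0.006, 0.011]
wrist_force: [-17.6, -2.4, 12.4]
finger_gap: 94.0
finger_force: 9.0
```

```bash
cat > t.py <<'E'
from h import *
s=manip.read_state(); print(s["clock"],s["eef_pos"].round(1),s["eef_rot"][2].round(3),s["wrist_force"].round(1))
i,p,d=snap("scene"); c=cloud(i,d)
x,y=s["eef_pos"][:2]
q=c[(c[...,0]>x+30)&(c[...,0]<x+125)&(abs(c[...,1]-y)<100)&(c[...,2]>165)&(c[...,2]<192)]
r=cv2.minAreaRect(q[:,:2].astype(np.float32)); print("top part",len(q),r,"zfit",np.linalg.lstsq(np.c_[q-q.mean(0)][:,:2],q[:,2]-q[:,2].mean(),rcond=None)[0].round(3))
# front edge line: robust via per-y-bin max x
b=[(yy,np.percentile(q[abs(q[:,1]-yy)<5,0],97)) for yy in range(int(y)-50,int(y)+51,10) if (abs(q[:,1]-yy)<5).sum()>5]
b=np.array(b); k=np.polyfit(b[:,0],b[:,1],1); print("front yaw",-k[0].round(4),"x at mid",np.polyval(k,y).round(1),"y range",np.percentile(q[:,1],[.5,99.5]).round(1))
E
python3 t.py
```

```text
5.75 [435.7 117.2 110.1] 0.011 [-17.6  -2.4  12.4]
top part 2393 ((504.890380859375, 120.26678466796875), (78.39168548583984, 158.50132751464844), 0.061026282608509064) zfit [-0.06  0.  ]
front yaw 0.0108 x at mid 541.9 y range [ 53.3 187.1]
```

The guard is working: the tank leans slightly against the gripper body (Fz +12 N). I'll back off and close the gap by about 1.5 mm so it stays flatter.

Emit:
step_arm(series=[-3, 0, 0, 0, 0, -3, 0, 0, 0, 0, 0, 0, 0, 0, 0, 0, 0, -1, 0, 0, 0, 0, -0.5, 0, 0, 0, 0, 0, 0, 0, 0, 0, 0, 0, 0])

```text
clock: 6.68
eef_pos: [431.9, 117.5, 109.3]
eef_rot: [-3.142, -0.0, 0.011]
wrist_force: [-6.2, -1.3, 3.8]
finger_gap: 93.9
finger_force: 2.8
```

```bash
python3 t.py
```

```text
6.675 [431.9 117.5 109.3] 0.011 [-6.2 -1.3  3.8]
top part 2416 ((500.80657958984375, 119.57929229736328), (77.83798217773438, 160.15109252929688), 0.1754235476255417) zfit [-0.046 -0.   ]
front yaw 0.0076 x at mid 537.7 y range [ 53.4 187. ]
```

Emit:
step_arm(series=[-4, 0, 0, 0, 0, -2, 0, 0, 0, 0, 0, 0, 0, 0, 0, 0, 0, -0.5, 0, 0, 0, 0, 0, 0, 0, 0, 0, 0, 0, 0])

```text
clock: 7.48
eef_pos: [425.7, 117.5, 108.4]
eef_rot: [-3.142, -0.0, 0.011]
wrist_force: [0.2, 0.5, -0.6]
finger_gap: 93.5
finger_force: 0.0
```

```bash
python3 t.py
```

```text
7.475 [425.7 117.5 108.4] 0.011 [ 0.2  0.5 -0.6]
top part 2550 ((495.9150085449219, 120.47601318359375), (80.93647003173828, 158.66368103027344), 0.6511985063552856) zfit [-0.032  0.   ]
front yaw 0.0085 x at mid 534.5 y range [ 53.3 187.2]
```

Emit:
step_arm(series=[3, 0, 0, 0, 0, 3, 0, 0, 0, 0, 3, 0, 0, 0, 0, 3, 0.2, 0, 0, 0, 3, 0.2, 0, 0, 0, 3, 0.2, 0, 0, 0, 3, 0.2, 0, 0, 0, 3, 0.2, 0, 0, 0, 3, 0.2, 0, 0, 0, 3, 0.2, 0, 0, 0, 3, 0.2, 0, 0, 0, 3, 0.2, 0, 0, 0, 3, 0.2, 0, 0, 0, 3, 0.2, 0, 0, 0])

```text
clock: 9.28
eef_pos: [465.6, 119.6, 108.3]
eef_rot: [3.141, 0.006, 0.011]
wrist_force: [-21.4, -1.5, 16.2]
finger_gap: 94.0
finger_force: 11.3
```

```bash
python3 t.py; python3 - <<'E'
from h import *
c=np.load("scene_c.npy").reshape(-1,3)
def sel(x0,x1,y0,y1,z0,z1): return c[(c[:,0]>x0)&(c[:,0]<x1)&(c[:,1]>y0)&(c[:,1]<y1)&(c[:,2]>z0)&(c[:,2]<z1)]
q=sel(570,730,20,240,18,50)
for x0 in range(580,720,10):
    k=q[(q[:,0]>=x0)&(q[:,0]<x0+10)]
    if len(k): L=k[k[:,1]>127][:,1];Rr=k[k[:,1]<127][:,1]; print(x0,len(L),len(Rr),L.min().round(1),L.max().round(1),Rr.min().round(1),Rr.max().round(1))
s=sel(670,730,60,195,33,48); 
b=np.array([(y,*np.percentile(s[abs(s[:,1]-y)<6,0],[3,97])) for y in range(70,190,12) if (abs(s[:,1]-y)<6).sum()>5]);print(np.polyfit(b[:,0],b[:,1:],1),b[:,1:].mean(0))
E
```

```text
9.275 [465.6 119.6 108.3] 0.011 [-21.4  -1.5  16.2]
top part 2395 ((534.8612060546875, 123.50138854980469), (78.46055603027344, 158.1846160888672), 0.05067450553178787) zfit [-0.061 -0.001]
front yaw 0.0095 x at mid 571.8 y range [ 55.7 189.5]
580 8 5 218.4 226.3 39.3 43.7
590 22 20 213.4 224.9 36.6 48.0
600 23 19 209.2 220.7 40.9 52.8
610 22 21 205.1 216.1 46.8 57.4
620 22 21 205.5 213.3 49.0 57.3
630 18 19 205.4 213.3 50.2 57.7
640 19 22 205.3 214.0 49.5 58.3
650 21 20 205.7 213.7 49.0 58.5
660 19 20 205.3 213.8 50.2 58.2
670 21 20 205.6 214.1 49.7 58.7
680 20 21 206.4 214.6 49.9 58.5
690 166 128 127.8 214.1 49.8 126.8
700 53 55 129.3 212.7 53.0 126.4
[[-1.35832063e-02 -1.34844436e-02]
 [ 6.93803582e+02  7.03031073e+02]] [692.11926401 701.35900151]
```

Emit:
step_arm(series=[3, 0.3, 0, 0, 0, 3, 0.3, 0, 0, 0, 3, 0.3, 0, 0, 0, 3, 0.3, 0, 0, 0, 3, 0.3, 0, 0, 0, 3, 0.3, 0, 0, 0, 3, 0.3, 0, 0, 0, 3, 0.3, 0, 0, 0, 3, 0.3, 0, 0, 0, 3, 0.3, 0, 0, 0, 3, 0.3, 0, 0, 0, 3, 0.3, 0, 0, 0, 3, 0.3, 0, 0, 0, 3, 0.3, 0, 0, 0, 3, 0.3, 0, 0, 0, 3, 0.3, 0, 0, 0])

```text
clock: 11.32
eef_pos: [513.8, 124.4, 108.2]
eef_rot: [3.141, 0.006, 0.011]
wrist_force: [-19.3, -2.3, 12.3]
finger_gap: 93.9
finger_force: 9.9
```

```bash
python3 t.py
```

```text
11.325 [513.8 124.4 108.2] 0.011 [-19.3  -2.3  12.3]
top part 2455 ((582.942138671875, 127.83770751953125), (158.2913360595703, 78.33760833740234), 89.97731018066406) zfit [-0.056 -0.001]
front yaw 0.0074 x at mid 619.8 y range [ 60.2 194. ]
```

Emit:
step_arm(series=[3, 0.3, 0, 0, 0, 3, 0.3, 0, 0, 0, 3, 0.3, 0, 0, 0, 3, 0.3, 0, 0, 0, 3, 0.3, 0, 0, 0, 3, 0.3, 0, 0, 0, 3, 0.3, 0, 0, 0, 3, 0.3, 0, 0, 0, 3, 0.2, 0, 0, 0, 3, 0.2, 0, 0, 0, 3, 0.2, 0, 0, 0, 3, 0.2, 0, 0, 0, 3, 0.2, 0, 0, 0, 3, 0.2, 0, 0, 0, 3, 0.2, 0, 0, 0, 3, 0.2, 0, 0, 0, 3, 0.1, 0, 0, 0, 3, 0, 0, 0, 0, 3, 0, 0, 0, 0])

```text
clock: 13.75
eef_pos: [570.9, 128.7, 108.2]
eef_rot: [3.141, 0.006, 0.011]
wrist_force: [-18.3, 0.6, 11.2]
finger_gap: 94.0
finger_force: 9.2
```

```bash
python3 t.py; python3 -c "
from h import *
i,p,d=snap('scene'); cv2.imwrite('pics/s2.png',cv2.resize(p[110:360,150:460],None,fx=2,fy=2))"
```

```text
13.75 [570.9 128.7 108.2] 0.011 [-18.3   0.6  11.2]
top part 2497 ((639.8908081054688, 133.3363037109375), (78.11588287353516, 156.6737823486328), 0.47313007712364197) zfit [-0.057 -0.002]
front yaw 0.0101 x at mid 676.6 y range [ 64.9 198.2]
```

View pics/s2.png

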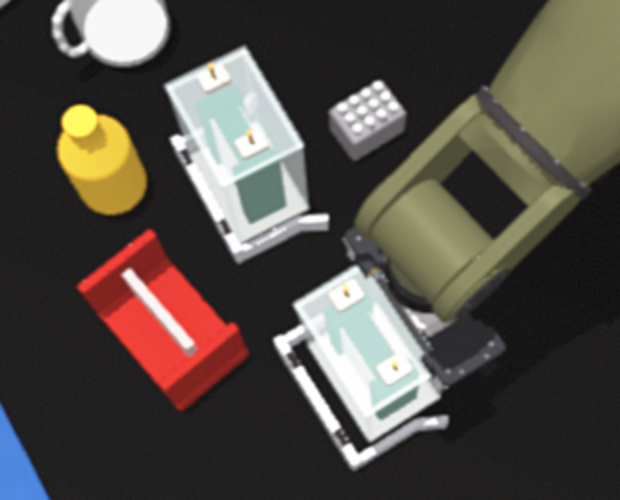

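The tank is between the rails, with its foot at about (370,435) px, roughly 16 mm short of the stop. From here I move in small steps and watch the force.

Emit:
step_arm(series=[2, 0, 0, 0, 0, 2, 0, 0, 0, 0, 2, 0, 0, 0, 0, 2, 0, 0, 0, 0, 1, 0, 0, 0, 0, 1, 0, 0, 0, 0, 0, 0, 0, 0, 0])

```text
clock: 14.72
eef_pos: [580.9, 128.8, 108.2]
eef_rot: [3.141, 0.005, 0.011]
wrist_force: [-16.8, 0.2, 10.2]
finger_gap: 93.8
finger_force: 8.6
```

Emit:
step_arm(series=[1, 0, 0, 0, 0, 1, 0, 0, 0, 0, 0, 0, 0, 0, 0])

```text
clock: 15.1
eef_pos: [582.9, 128.8, 108.2]
eef_rot: [3.141, 0.005, 0.011]
wrist_force: [-16.6, 0.6, 10.2]
finger_gap: 93.9
finger_force: 8.6
```

```bash
python3 t.py
```

```text
15.1 [582.9 128.8 108.2] 0.011 [-16.6   0.6  10.2]
top part 2492 ((651.9172973632812, 132.0980224609375), (77.96862030029297, 158.52755737304688), 0.007633531000465155) zfit [-0.056  0.   ]
front yaw 0.0084 x at mid 688.6 y range [ 65.  198.3]
```

Emit:
step_arm(series=[1, 0, 0, 0, 0, 1, 0, 0, 0, 0, 1, 0, 0, 0, 0, 0, 0, 0, 0, 0])

```text
clock: 15.65
eef_pos: [586.0, 128.8, 108.2]
eef_rot: [3.141, 0.005, 0.011]
wrist_force: [-16.1, -0.0, 10.7]
finger_gap: 94.2
finger_force: 8.6
```

Emit:
step_arm(series=[1, 0, 0, 0, 0, 1, 0, 0, 0, 0, 0, 0, 0, 0, 0])

```text
clock: 16.02
eef_pos: [588.0, 128.8, 108.2]
eef_rot: [3.141, 0.005, 0.011]
wrist_force: [-17.0, 0.1, 10.1]
finger_gap: 94.4
finger_force: 8.6
```

Emit:
step_arm(series=[1, 0, 0, 0, 0, 1, 0, 0, 0, 0, 0, 0, 0, 0, 0])

```text
clock: 16.4
eef_pos: [590.0, 128.8, 108.2]
eef_rot: [3.141, 0.005, 0.011]
wrist_force: [-16.8, -0.4, 9.8]
finger_gap: 94.2
finger_force: 8.6
```

Emit:
step_arm(series=[1, 0, 0, 0, 0, 0, 0, 0, 0, 0])

```text
clock: 16.65
eef_pos: [590.9, 128.8, 108.2]
eef_rot: [3.141, 0.005, 0.011]
wrist_force: [-17.3, -0.4, 11.0]
finger_gap: 94.0
finger_force: 8.8
```

Emit:
step_arm(series=[1, 0, 0, 0, 0, 0, 0, 0, 0, 0])

```text
clock: 16.9
eef_pos: [591.9, 128.8, 108.2]
eef_rot: [3.141, 0.005, 0.011]
wrist_force: [-17.8, 0.0, 11.1]
finger_gap: 94.1
finger_force: 8.8
```

```bash
python3 t.py
```

```text
16.9 [591.9 128.8 108.2] 0.011 [-17.8   0.   11.1]
top part 2503 ((660.6453247070312, 131.92840576171875), (77.75264739990234, 159.87242126464844), 0.6511764526367188) zfit [-0.053 -0.001]
front yaw 0.0094 x at mid 697.5 y range [ 64.9 198.3]
```

Top front edge is at 697.5 with about 3–4 mm of lean, so the stop should be very near.

Emit:
step_arm(series=[1, 0, 0, 0, 0, 0, 0, 0, 0, 0])

```text
clock: 17.2
eef_pos: [592.2, 128.8, 108.4]
eef_rot: [3.141, 0.007, 0.011]
wrist_force: [-24.3, -0.5, 15.4]
finger_gap: 94.5
finger_force: 12.8
```

Emit:
step_arm(series=[1, 0, 0, 0, 0, 0, 0, 0, 0, 0])

```text
clock: 17.45
eef_pos: [592.5, 128.8, 108.6]
eef_rot: [3.141, 0.009, 0.011]
wrist_force: [-34.1, -1.5, 21.1]
finger_gap: 93.7
finger_force: 17.5
```

Emit:
step_arm(series=[1, 0, 0, 0, 0, 0, 0, 0, 0, 0])

```text
clock: 17.7
eef_pos: [592.7, 128.8, 108.7]
eef_rot: [3.141, 0.011, 0.011]
wrist_force: [-44.1, -2.9, 27.4]
finger_gap: 93.9
finger_force: 22.4
```

The arm stalls at 592 mm and the force climbs, so the tank is against the stop. I back off gently and then look.

Emit:
step_arm(series=[-1, 0, 0, 0, 0, -1, 0, 0, 0, 0, -1, 0, 0, 0, 0, -1, 0, 0, 0, 0, -1, 0, 0, 0, 0, -1, 0, 0, 0, 0, -1, 0, 0, 0, 0, -2, 0, 0, 0, 0, -2, 0, 0, 0, 0, -4, 0, 0, 0, 0, -5, 0, 0, 0, 0, -10, 0, 0, 0, 0, -15, 0, 0, 0, 0, -20, 0, 0, 0, 0, -20, 0, 0, 0, 0, 0, 0, 30, 0, 0, 0, 0, 40, 0, 0, 0, 0, 0, 0, 0])

```text
clock: 19.95
eef_pos: [512.4, 128.8, 181.3]
eef_rot: [-3.141, -0.005, 0.011]
wrist_force: [0.2, 0.1, -0.2]
finger_gap: 93.7
finger_force: 0.0
```

```bash
python3 - <<'E'
from h import *
for n in("scene","top"):
    i,p,d=snap(n); c=cloud(i,d); 
    q=c[(c[...,0]>590)&(c[...,0]<720)&(c[...,1]>40)&(c[...,1]<220)&(c[...,2]>165)&(c[...,2]<192)]
    print(n,cv2.minAreaRect(q[:,:2].astype(np.float32)), np.linalg.lstsq(np.c_[q[:,:2]-q[:,:2].mean(0)],q[:,2]-q[:,2].mean(),rcond=None)[0].round(3))
    b=np.array([(y,*np.percentile(q[abs(q[:,1]-y)<6,0],[2,98])) for y in range(76,190,12)]);print(np.polyfit(b[:,0],b[:,1:],1)[0],b[:,1:].mean(0))
    x=p[110:360,200:450] if n=="scene" else p[190:270,220:420]
    cv2.imwrite(f"pics/{n}3.png",cv2.resize(x,None,fx=2.4 if n=="scene" else 4,fy=2.4 if n=="scene" else 4,interpolation=cv2.INTER_CUBIC))
E
```

```text
scene ((643.7357177734375, 130.87908935546875), (96.7975845336914, 135.89816284179688), 0.7217258810997009) [-0.002  0.002]
[-0.01182796 -0.01055282] [598.11810521 690.42622159]
top ((648.0191650390625, 127.90988159179688), (97.01805877685547, 134.27560424804688), 0.2160710245370865) [-0.003 -0.005]
[-0.01391586 -0.01652415] [601.11003969 693.46064462]
```

View pics/scene3.png

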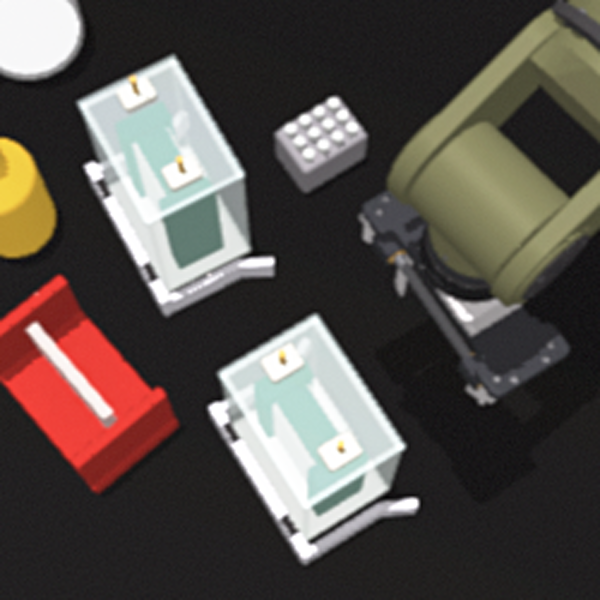

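View pics/top3.png

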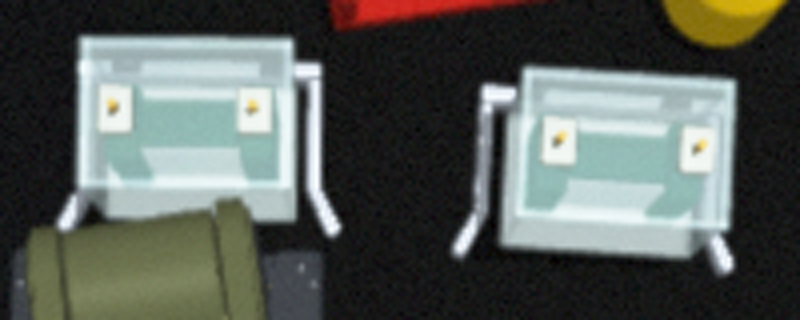

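Both views show the tank upright between the rails. Its front face is within about 2 mm of the stop, its yaw matches the bay to a few milliradians, and the neighbouring items are undisturbed. I'm handing in.

```bash
python3 -c "
from cell import manip
print(manip.sign_off())"
```

```text
the job is handed in; nothing more can be done
None
```

The tank is home: upright, square and within about 2 mm of the back stop, pushed only, though at about 85 mm up rather than near its foot because the gripper body would have hit it first; it leaned about 0.03 rad on the way, and I handed it in without a verdict being shown.

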